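Check a tube mixer's socket with a depth gauge and show the tip

ROBOT

A 6-joint arm with a two-finger parallel gripper is mounted at the origin on the work surface. World frame = base frame: x ahead of the robot, y to its left, z up, the work surface at z = 0. Lengths are in m, angles in rad, forces in N, time in s.
With the tool pointing down it reaches from about 0.25 to 0.775 m from the base axis. Payload 4 kg.
Tool frame: the origin (TCP) lies midway between the tips of the shut fingers; the grasp point (between the pads) lies 19 mm behind it (manip.grip_depth is the distance from the TCP to the grasp point, in m); z points along the fingers, y is the line along which they close (so a half turn about z gives the same grasp; the last joint's range is limited). The gripper opens to 85 mm and grips with 20 to 120 N. Pads are 22 mm wide; open, the fingers measure 114 mm over their backs; the gripper's body (76 mm by 85 mm) begins 54 mm behind the grasp point. The pads swing forward as they close: fully open they stand 13 mm farther back than shut.
Start: joints at [1.068, 0.087, 1.371, -0, 1.684, -0.103], TCP at [0.214, 0.507, 0.231] pointing down, gripper open.
Joint ranges: [-3.1, 3.1], [-0.76, 2.03], [0.27, 2.55], [-1.08, 4.22], [0.17, 2.65], [-2.57, 2.57]. Speed limits (rad/s): [2.79, 2.79, 3.14, 3.14, 3.14, 3.14].

INTERFACE

Orientations are given as a rotation vector (axis times angle).
In Python, from cell import manip gives the robot as it stands. The module is installed in compiled form; this text tells all that it offers.
- The arm moves only by the tool play_rows, never from a script. Its argument "series" is a list that holds one entry, the list of rows, each a list of 5 numbers: the finger opening in cm, from 0 to 8.54, then the shift along the tool's x, y, z in cm, then the turn about the tool's z in degrees. In form: [[[grip, tx, ty, tz, yaw], ...]]. A call has 1 to 8 rows; each row shifts and turns the commanded pose from where the row before left it, along the tool's axes as they then stand; what a row does not reach is not made up. A row lasts 1/12 s, in which the tool goes at most 41.7 mm and 7.16 degrees, less where a joint would pass 70% of its speed; a pose out of reach is approached as far as the arm can. A call with a gripper value outside its range is refused whole. The fingers move at their own pace and stop on an object; the grip force is fixed at half the most. Time passes only in rows, so rows that do not move let the fingers close. It gives the time, the measured TCP pose, the force, the opening and the grip force at its end, in the units of the state.
- manip.sense(): the state, without advancing time (a new reading comes with each control period).
- manip.snapshot(name): name is "scene" or "side" or "wrist"; returns a dict with "pixels" (400x640x3 uint8, blue, green, red), "z_map" (400x640 float32, m along the optical axis (not along the pixel's ray), 0 where there is no reading), "intrinsics" (3x3 intrinsics, pixels), "dist" ([k1, k2, p1, p2, k3] as OpenCV has them; the pictures are not rectified), "camera_from_world" (4x4, takes a point from world to camera coordinates). Camera axes: x right, y down, z forward; pixel columns grow to the right and rows downward; lengths in m; the calibration is good to about 2 mm. A picture is of the moment at which its call begins.
- manip.finish_job(): hands the job in; it is judged then, once.
The state is a dict: "clock": time; "joint_positions": joint angles; "qd": joint speeds; "tau": joint torques, N m; "tcp_pos": TCP position; "tcp_rot": TCP orientation; "contact_force": force on the tool from outside, world axes, zero at the start; "wrist_torque": the same for the moment, N m; "opening": finger opening in m; "grip_force": force on a finger pad.
Only numpy, scipy, OpenCV 4.12 (cv2) and the standard library are available. Lean on these libraries where they do the work, as an engineer would, in place of code of your own. Each camera call takes 0.05 s, during which the arm holds its last target. There are 200 camera calls.

TASK

First hang the red out-of-use marker astride the mixer's steel bar and let it go. Then take the depth gauge from its cradle, push it into the mixer's inclined socket until its brass collar stops against the mouth, draw it right out again, and finish while still holding it: the rod level and still, its steel tip over the middle of the white reading card and about 10 cm above it. Leave the marker hanging, and do not push the rack, tub or tray about.

Things in the scene. Friction and masses are not known exactly. Their poses are not given: they have to be found in the camera images.
- marker: Loose red plastic saddle (upside-down U) with a grip fin on top, 80 g, standing on its two legs. Origin: middle of the fin, 95 mm above the leg ends. z up, y along the saddle (the way the bar must run through it), x across. Fin 12 mm thick (x), 40 mm long (y), from 14 mm above to 26 mm below the origin. Below it the roof, 38 x 44 x 4 mm, underside 30 mm below the origin; two legs 4 mm thick, 44 mm wide (y), 65 mm long, with a 30 mm gap between them (x), white stripes outside.
- bar: Fixed steel bar of the mixer, round, 12 mm thick, 110 mm long, horizontal, 140 mm above the table, on two 10 mm posts standing 45 mm either side of its middle. Origin: the middle of the bar, on its centre line. y along the bar, z up. The marker's origin is 36 mm above this when it hangs.
- mixer: Fixed cream tube mixer carrying socket and bar. Origin: on the table under the socket's mouth; x level, the way the socket faces (the robot's right, within 17 degrees); y to the side of the bar, away from the robot. Base 16 mm high, 110 mm wide, x from +30 to -200 mm, and a foot under the bar; housing 110 mm wide, 90 mm high (buttons 96), x from -95 to -195 mm. Bar's middle at x -80, y 135 mm.
- socket: Fixed guide tube of the mixer: a cream block 46 x 46 mm, 100 mm long, with a 16 mm bore 94 mm deep, blue trim around the mouth end. Origin: centre of the mouth, 105 mm above the table. z points out of the bore along its axis, 30 degrees above level; the gauge goes in along -z.
- gauge: Loose depth gauge, 140 g, lying level in its cradle 50 mm above the table. Origin: middle of its blue handle, where it is best gripped, near its balance point. x runs along the rod from tip to handle (the tip points to -x), z up, y across. Handle 14 mm wide (y), 20 mm high (z), from 45 mm on +x to 55 mm on -x; then a brass collar, 30 mm across, 8 mm long; then a steel rod 10 mm across and 80 mm long. At the +x end a dark steel butt 18 x 22 mm, 20 mm long.
- gauge_collar (a point): Centre of the collar's face on the rod side, 63 mm from the gauge's origin along -x; it meets the socket's mouth when the gauge is fully in.
- gauge_tip (a point): End of the gauge's steel rod, 143 mm from the gauge's origin along -x and 80 mm beyond the collar's face.
- cradle: Fixed white cradle of the gauge, origin on the table under the middle of the gauge's handle, x along the gauge. Base 220 x 60 x 6 mm, from 140 mm on -x to 80 mm on +x; two notched supports 12 mm thick at -105 mm (under the rod) and +55 mm (under the butt), up to 54 mm high; the space under and beside the handle is free. The gauge lifts straight out.
- card: Fixed white reading card with a black frame line, 80 x 80 x 2 mm, flat on the table. Origin: the centre of its underside, on the table.
- tube_rack: Loose bystander: orange rack with purple-capped tubes, 84 x 132 mm, 95 mm high. Origin: centre of its underside.
- sharps_tub: Loose bystander: yellow round tub, 104 mm across, 124 mm high. Origin: centre of its underside.
- swab_tray: Loose bystander: white open tray, 100 x 140 mm, 35 mm high. Origin: centre of its underside.

How it is judged:
On the way, in this order (a step that is already met when the one before it is completed fails the run):
1. the marker hangs astride the bar, released (z of marker in the frame of bar between 0.03 and 0.043 m and x of marker in the frame of bar between -0.02 and 0.02 m and y of marker in the frame of bar between -0.035 and 0.035 m and angle between marker's own z axis and vertical below 0.4 rad and contact force between marker and mixer above 0.1 N and contact force between marker and the fingers below 0.05 N), for 0.3 s.
2. the gauge is in the socket with its collar against the mouth (distance between gauge_collar and socket below 0.006 m and z of gauge_collar in the frame of socket below 0.003 m and angle between the x axis of gauge and the z axis of socket, either way round below 0.12 rad and contact force between gauge and mixer above 0.3 N), for 0.02 s.
3. the gauge is drawn right out of the socket (z of gauge_tip in the frame of socket above 0.005 m and contact force between gauge and the fingers above 1 N), for 0.1 s.
At the end, for the whole second after the job is handed in: Gauge held still in the fingers, touching neither mixer, cradle nor card, level within 0.15 rad, its tip within 30 mm of the card's centre from above and 70 to 135 mm above the table; the marker hangs astride the bar, within 35 mm of its middle, tilted under 0.4 rad, clear of the fingers (all of step 1 and contact force between gauge and the fingers above 1 N and contact force between gauge and mixer below 0.05 N and contact force between gauge and cradle below 0.05 N and contact force between gauge and card below 0.05 N and angle between gauge's own x axis and vertical between 1.42 and 1.72 rad and horizontal distance between gauge_tip and card below 0.03 m and height (world z) of gauge_tip between 0.07 and 0.135 m and linear speed of gauge below 0.03 m/s); the arm keeps its last pose, push and grip.
It fails at once if the tube rack is pushed more than 30 mm (distance of tube_rack from where it was at the start of the episode above 0.03 m).
It fails at once if the yellow tub is pushed more than 30 mm (distance of sharps_tub from where it was at the start of the episode above 0.03 m).
It fails at once if the white tray is pushed more than 30 mm (distance of swab_tray from where it was at the start of the episode above 0.03 m).
It also fails if it takes over 72 s, if anything falls off the work surface, if the arm or the gripper's body presses on something with over 40 N, if the wrist force passes 120 N, or if a joint passes its speed limit or range.

## Working session

There is one attempt and no reset: what is moved stays moved. The work goes in short steps, Python scripts to look and compute and a tool call to move; the robot and the scene stay as the last step left them, time stands still between calls to the robot, and variables do not carry over. Pictures are saved under pics/ and viewed, at most 10 in all, crops included, and the job is handed in when it is done.

Besides the shell and the picture viewer there is one more tool, called after "Call:" by a JSON object that holds its "op" and its "data". play_rows: Moves the arm, as the interface text tells. Its arguments: {"type":"object","properties":{"series":{"type":"array"}},"required":["series"]}

```bash
mkdir -p pics
cat > h.py <<'E'
import numpy as np, cv2
from cell import manip
from scipy.spatial.transform import Rotation as R
def snap(n):
    s=manip.snapshot(n); return s
def world(s,uv,depth=None,z=None):
    uv=np.atleast_2d(np.asarray(uv,float))
    n=cv2.undistortPoints(uv.reshape(-1,1,2),s['intrinsics'],np.array(s['dist'],float)).reshape(-1,2)
    r=np.c_[n,np.ones(len(n))]; T=np.linalg.inv(s['camera_from_world'])
    if z is not None:
        d=r@T[:3,:3].T; depth=(z-T[2,3])/d[:,2]
    return (r*np.asarray(depth).reshape(-1,1))@T[:3,:3].T+T[:3,3]
def cloud(s):
    v,u=np.nonzero(s['z_map']>0)
    P=world(s,np.c_[u,v],s['z_map'][v,u]); 
    out=np.full(s['z_map'].shape+(3,),np.nan); out[v,u]=P; return out
E
python3 - <<'E'
from h import *
st=manip.sense(); print({k:np.round(v,3) for k,v in st.items()}, manip.grip_depth)
print(R.from_rotvec(st['tcp_rot']).as_matrix().round(3))
for n in ['scene','side','wrist']:
    s=snap(n); cv2.imwrite(f'pics/{n}0.png',s['pixels']); np.savez(f'{n}0.npz',**s)
    T=np.linalg.inv(s['camera_from_world']); print(n,T.round(3).tolist(),s['intrinsics'][0],(s['z_map']>0).mean(),s['dist'])
a=cv2.imread('pics/scene0.png');b=cv2.imread('pics/side0.png')
E
```

```text
{'clock': np.float64(0.0), 'joint_positions': array([ 1.068,  0.088,  1.372, -0.   ,  1.684, -0.103]), 'qd': array([ 0.   , -0.   ,  0.   , -0.002, -0.   , -0.001]), 'tau': array([-1.0000e-03, -3.5187e+01, -3.1327e+01, -0.0000e+00,  1.1000e-02,
        0.0000e+00]), 'tcp_pos': array([0.214, 0.506, 0.23 ]), 'tcp_rot': array([-6.240e-01, -3.078e+00,  3.000e-03]), 'contact_force': array([-0.11 ,  0.44 ,  0.002]), 'wrist_torque': array([ 0.057, -0.043,  0.054]), 'grip_force': np.float64(0.0), 'opening': np.float64(0.085)} 0.0187
[[-0.921  0.389 -0.001]
 [ 0.389  0.921 -0.002]
 [ 0.    -0.002 -1.   ]]
scene [[-0.265, 0.688, -0.675, 1.315], [0.964, 0.194, -0.181, 0.165], [0.007, -0.699, -0.715, 0.943], [0.0, 0.0, 0.0, 1.0]] [432.53146945   0.         324.77896651] 0.9958359375 [-0.03152633  0.          0.          0.          0.        ]
side [[0.999, -0.023, 0.033, 0.491], [-0.04, -0.548, 0.835, -1.067], [-0.001, -0.836, -0.549, 0.795], [0.0, 0.0, 0.0, 1.0]] [397.58767302   0.         320.08932583] 0.99587109375 [-0.00448248  0.          0.          0.          0.        ]
wrist [[0.389, 0.872, 0.298, 0.137], [0.921, -0.367, -0.128, 0.538], [-0.002, 0.324, -0.946, 0.373], [0.0, 0.0, 0.0, 1.0]] [333.71123064   0.         318.58517234] 0.99590625 [-0.04229172  0.          0.          0.          0.        ]
```

View pics/scene0.png

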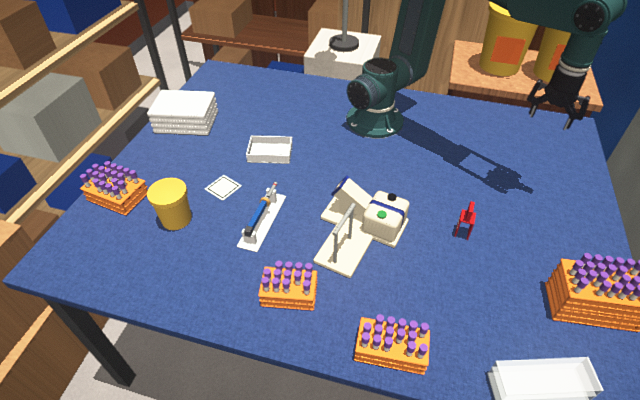

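View pics/side0.png

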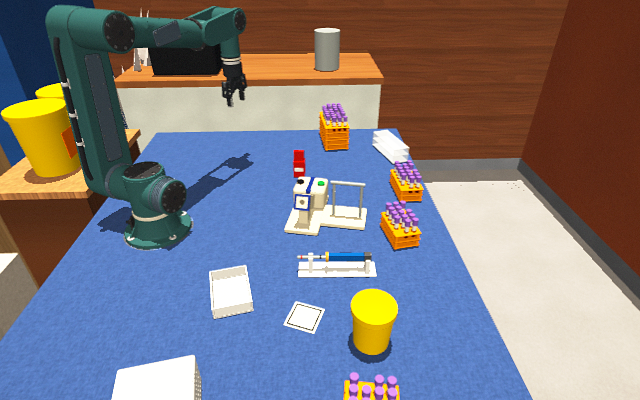

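The scene view shows the marker at about (467,218), the mixer's bar at (344,220), the socket at (350,195), the gauge at (262,215) and the card at (223,187). In the side view they are at (299,163), (348,183), (302,202), (345,256) and (304,317). Next I'll measure them with colour masks and the depth maps of both views.

```bash
cat >> h.py <<'E'
def mask(s,lo,hi,box):
    h=cv2.cvtColor(s['pixels'],cv2.COLOR_BGR2HSV); m=cv2.inRange(h,np.array(lo),np.array(hi))>0
    b=np.zeros_like(m); b[box[1]:box[3],box[0]:box[2]]=1; return m&b
def seg(P):
    q=P[:,:2]; c,(w,h),a=cv2.minAreaRect(q.astype(np.float32)); return np.round(c,4),np.round((w,h),3),round(a,1)
E
python3 - <<'E'
from h import *
def rep(nm,P):
    P=P[~np.isnan(P[:,0])]; m=np.median(P,0); P=P[np.linalg.norm(P-m,axis=1)<.12]
    e,v=np.linalg.eigh(np.cov(P[:,:2].T)); print(nm,len(P),'mean',P.mean(0).round(4),'z',np.percentile(P[:,2],[2,50,98]).round(3),'dir',v[:,1].round(3),'rect',seg(P))
for n,bx in [('scene',dict(mk=(445,195,490,245),hd=(240,185,290,235),card=(200,172,245,202),bar=(325,200,360,245))),('side',dict(mk=(285,145,315,180),hd=(320,245,375,270),card=(280,298,330,335),bar=(326,175,370,192)))]:
    s=dict(np.load(n+'0.npz')); C=cloud(s)
    m=mask(s,(0,150,80),(8,255,255),bx['mk'])|mask(s,(172,150,80),(180,255,255),bx['mk'])
    P=C[m]; rep(n+' red',P); rep(n+' fin',P[P[:,2]>.075])
    rep(n+' handle',C[mask(s,(95,150,100),(115,255,255),bx['hd'])&(C[...,2]>.03)])
    rep(n+' card',C[mask(s,(0,0,150),(180,60,255),bx['card'])&(C[...,2]<.02)])
    b=bx['bar']; P=C[b[1]:b[3],b[0]:b[2]].reshape(-1,3); rep(n+' bar',P[(P[:,2]>.133)&(P[:,2]<.152)])
    # steel/brass cradle items
    rep(n+' black frame',C[mask(s,(0,0,0),(180,255,60),bx['card'])&(C[...,2]<.02)]) 
s=dict(np.load('scene0.npz'));
big=np.hstack([cv2.resize(s['pixels'][160:260,225:325],(400,400),interpolation=2),cv2.resize(np.load('side0.npz')['pixels'][165:265,280:380],(400,400),interpolation=2)])
cv2.imwrite('pics/crop1.png',big)
E
```

```text
scene red 275 mean [0.4683 0.3376 0.072 ] z [0.008 0.068 0.11 ] dir [-1.   -0.01] rect (array([0.4601, 0.3387]), array([0.038, 0.049]), 85.1)
scene fin 95 mean [0.4693 0.3378 0.0999] z [0.077 0.105 0.111] dir [-0.999  0.051] rect (array([0.4613, 0.3388]), array([0.012, 0.043]), 86.3)
scene handle 153 mean [ 0.5966 -0.2202  0.0578] z [0.052 0.058 0.062] dir [-0.999  0.037] rect (array([ 0.5955, -0.221 ]), array([0.015, 0.094]), 89.2)
scene card 519 mean [ 0.4767 -0.3876  0.0007] z [-0.004  0.001  0.005] dir [-0.988 -0.152] rect (array([ 0.4734, -0.3889]), array([0.088, 0.087]), 67.9)
scene bar 183 mean [0.6262 0.0284 0.1428] z [0.136 0.143 0.146] dir [-0.976  0.217] rect (array([0.6216, 0.0284]), array([0.012, 0.112]), 78.4)
  return _methods._mean(a, axis=axis, dtype=dtype,
  ret = um.true_divide(
  avg = a.mean(axis, **keepdims_kw)
<stdin>:4: RuntimeWarning: Degrees of freedom <= 0 for slice
  c *= np.true_divide(1, fact)
  c *= np.true_divide(1, fact)
<stdin>:4: RuntimeWarning: Mean of empty slice.
Traceback (most recent call last):
IndexError: index -1 is out of bounds for axis 0 with size 0
```

```bash
cat >> h.py <<'E'
def rep(nm,P):
    P=P[~np.isnan(P[:,0])]
    if len(P)<5: print(nm,'none',len(P)); return
    m=np.median(P,0); P=P[np.linalg.norm(P-m,axis=1)<.12]
    e,v=np.linalg.eigh(np.cov(P[:,:2].T)); print(nm,len(P),'mean',P.mean(0).round(4),'z',np.percentile(P[:,2],[2,50,98]).round(3),'dir',v[:,1].round(3),'rect',*seg(P))
E
python3 - <<'E' 2>/dev/null
from h import *
for n,bx in [('side',dict(mk=(285,145,315,180),hd=(320,245,375,270),card=(280,298,330,335),bar=(326,175,370,192)))]:
    s=dict(np.load(n+'0.npz')); C=cloud(s)
    m=mask(s,(0,150,80),(8,255,255),bx['mk'])|mask(s,(172,150,80),(180,255,255),bx['mk'])
    P=C[m]; rep(n+' red',P); rep(n+' fin',P[P[:,2]>.075])
    rep(n+' handle',C[mask(s,(95,150,100),(115,255,255),bx['hd'])&(C[...,2]>.03)])
    rep(n+' card',C[mask(s,(0,0,150),(180,60,255),bx['card'])&(C[...,2]<.02)])
    b=bx['bar']; P=C[b[1]:b[3],b[0]:b[2]].reshape(-1,3); rep(n+' bar',P[(P[:,2]>.133)&(P[:,2]<.152)])
    b=(285,185,318,215); P=C[b[1]:b[3],b[0]:b[2]].reshape(-1,3)
    bl=mask(s,(100,120,40),(130,255,200),b)&(C[...,2]>.06)&(C[...,2]<.15); rep('blue trim',C[bl]); v,u=np.nonzero(bl)
    print(C[v[::4],u[::4]].round(3).tolist())
s=dict(np.load('scene0.npz'))
big=np.hstack([cv2.resize(s['pixels'][160:260,300:400],(400,400),interpolation=2),cv2.resize(np.load('side0.npz')['pixels'][165:265,280:380],(400,400),interpolation=2)])
cv2.imwrite('pics/crop1.png',big)
E
```

```text
side red 244 mean [0.4618 0.3242 0.0636] z [0.006 0.068 0.11 ] dir [-0.994  0.107] rect [0.4631 0.3259] [0.031 0.043] 81.2
side fin 91 mean [0.4616 0.332  0.0946] z [0.077 0.095 0.111] dir [-0.997  0.072] rect [0.4628 0.3337] [0.016 0.039] 82.3
side handle 280 mean [ 0.5959 -0.2275  0.0537] z [0.041 0.056 0.062] dir [-0.999  0.034] rect [ 0.5962 -0.2255] [0.016 0.096] 88.1
side card 812 mean [ 0.4767 -0.3912  0.0017] z [-0.002  0.002  0.004] dir [0.183 0.983] rect [ 0.4767 -0.388 ] [0.088 0.084] 68.8
side bar 133 mean [0.6224 0.0222 0.1419] z [0.134 0.143 0.147] dir [-0.978  0.21 ] rect [0.6226 0.0235] [0.015 0.11 ] 79.4
blue trim 109 mean [0.4816 0.0067 0.1013] z [0.082 0.093 0.126] dir [0.179 0.984] rect [0.4768 0.0328] [0.145 0.048] 86.3
[[0.495, 0.104, 0.09], [0.495, 0.099, 0.089], [0.495, 0.087, 0.092], [0.495, 0.079, 0.093], [0.491, 0.076, 0.091], [0.491, 0.078, 0.086], [0.488, 0.074, 0.084], [0.491, 0.072, 0.082], [0.456, -0.007, 0.124], [0.453, -0.009, 0.122], [0.466, -0.011, 0.123], [0.478, -0.012, 0.123], [0.491, -0.016, 0.126], [0.488, -0.017, 0.123], [0.453, -0.012, 0.117], [0.494, -0.021, 0.118], [0.497, -0.021, 0.114], [0.453, -0.023, 0.109], [0.493, -0.027, 0.107], [0.497, -0.029, 0.104], [0.449, -0.024, 0.095], [0.449, -0.033, 0.093], [0.455, -0.029, 0.087], [0.49, -0.038, 0.091], [0.468, -0.033, 0.085], [0.48, -0.037, 0.087], [0.493, -0.037, 0.087], [0.493, -0.041, 0.086]]
```

View pics/crop1.png

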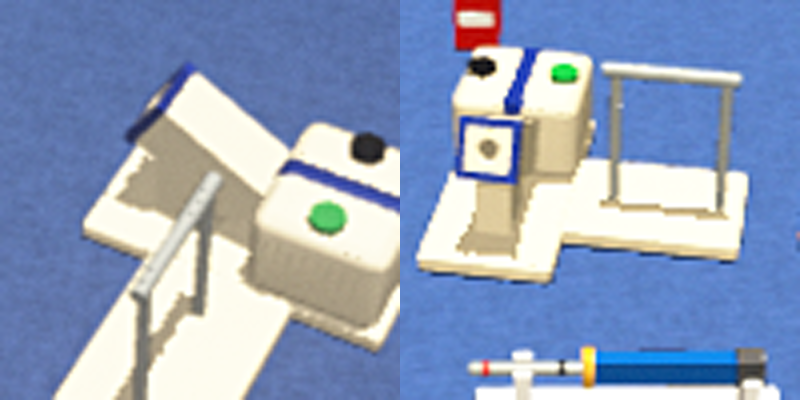

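Crop (scene left, side right): the socket mouth is at crop (488,148) with its blue trim, and the bar runs from (605,70) to (740,78). The gauge's tip points toward the robot, collar at (588,365). The two views agree to within a few mm. I'll go above the marker now.

```bash
cat >> h.py <<'E'
def to(x,y,z,ydir=None,base=None):
    """cm shift in tool axes to the target TCP, and yaw (tool z, deg) so the tool's y lies along ydir (deg, mod 180); shift given in axes after the yaw"""
    st=manip.sense(); M=R.from_rotvec(st['tcp_rot']).as_matrix(); p=st['tcp_pos']; yaw=0
    if ydir is not None:
        a=np.degrees(np.arctan2(M[1,1],M[0,1])); yaw=-(((ydir-a)+90)%180-90)
        M=M@R.from_euler('z',yaw,degrees=True).as_matrix()
    print('clock',st['clock'].round(2),'tcp',p.round(4),'open',round(float(st['opening']),4),'grip',round(float(st['grip_force']),1),'F',st['contact_force'].round(1),'q',st['joint_positions'].round(2),'yaw',round(yaw,1),'shift_cm',((np.array([x,y,z])-p)@M*100).round(2))
E
python3 - <<'E'
from h import *
to(.4635,.336,.231,86.3)
E
```

```text
Traceback (most recent call last):
  File "h.py", line 33, in to
    print('clock',st['clock'].round(2),'tcp',p.round(4),'open',round(float(st['opening']),4),'grip',round(float(st['grip_force']),1),'F',st['contact_force'].round(1),'q',st['joint_positions'].round(2),'yaw',round(yaw,1),'shift_cm',((np.array([x,y,z])-p)@M*100).round(2))
                  ^^^^^^^^^^^^^^^^^
AttributeError: 'float' object has no attribute 'round'
```

Call:
{"op": "play_rows", "data": {"series": [[[8.5,0,0,0,-4.8],[8.5,0,0,0,-4.8],[8.5,0,0,0,-4.8],[8.5,0,0,0,-4.8],[8.5,-3,-2,0,0],[8.5,-3,-2,0,0],[8.5,-3,-2,0,0],[8.5,-3,-2,0,0]]]}}

```text
clock: 0.82
tcp_pos: [0.3293, 0.418, 0.2309]
tcp_rot: [-0.1, -3.14, 0.001]
contact_force: [0.7, 1.6, 0.0]
opening: 0.085
grip_force: 0.0
```

Call:
{"op": "play_rows", "data": {"series": [[[8.5,-3,-2,0,0],[8.5,-3,-2,0,0],[8.5,-3,-2,0,0],[8.5,-3,-1.4,0,0],[8.5,-2,0,0,0],[8.5,0,0,0,0],[8.5,0,0,0,0]]]}}

```text
clock: 1.4
tcp_pos: [0.464, 0.3355, 0.2303]
tcp_rot: [-0.104, -3.138, 0.001]
contact_force: [0.6, -0.0, -0.8]
opening: 0.0851
grip_force: 0.0
```

Run:
```python
from h import *
s=snap('wrist'); cv2.imwrite('pics/w1.png',s['pixels']); C=cloud(s)
m=mask(s,(0,150,60),(8,255,255),(0,0,640,400))|mask(s,(172,150,60),(180,255,255),(0,0,640,400))
P=C[m]; rep('red',P); rep('fin top',P[P[:,2]>.1]); rep('roof',P[(P[:,2]>.055)&(P[:,2]<.072)])
to(.4635,.336,.071,86.3)
```

```text
red 1971 mean [0.4575 0.338  0.0823] z [0.049 0.069 0.111] dir [-0.997  0.081] rect [0.4607 0.3381] [0.037 0.044] 85.3
fin top 662 mean [0.4585 0.3379 0.1093] z [0.103 0.11  0.111] dir [-0.997  0.076] rect [0.4608 0.338 ] [0.012 0.04 ] 86.1
roof 1169 mean [0.459  0.3378 0.0687] z [0.067 0.069 0.07 ] dir [-1.    -0.022] rect [0.4607 0.3381] [0.037 0.044] 85.5Traceback (most recent call last):
  File "<stdin>", line 5, in <module>
  File "h.py", line 33, in to
    print('clock',st['clock'].round(2),'tcp',p.round(4),'open',round(float(st['opening']),4),'grip',round(float(st['grip_force']),1),'F',st['contact_force'].round(1),'q',st['joint_positions'].round(2),'yaw',round(yaw,1),'shift_cm',((np.array([x,y,z])-p)@M*100).round(2))
                  ^^^^^^^^^^^^^^^^^
AttributeError: 'float' object has no attribute 'round'
```

View pics/w1.png

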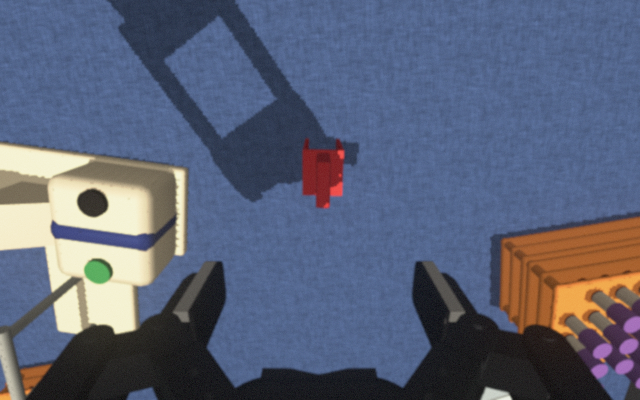

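The wrist view shows the marker at about (323,175), upright, with its fin at (0.461, 0.338) and top at 0.110 m. I'll shift slightly, go down and grip it.

Call:
{"op": "play_rows", "data": {"series": [[[8.5,0.35,0.2,3,0],[8.5,0,0,3.2,0],[8.5,0,0,3.2,0],[8.5,0,0,3.1,0],[8.5,0,0,3,0],[0.2,0,0,0,0],[0.2,0,0,0,0],[0.2,0,0,0,0]]]}}

```text
clock: 2.12
tcp_pos: [0.4605, 0.3395, 0.0785]
tcp_rot: [0.1, 3.138, 0.003]
contact_force: [0.6, -1.2, 0.7]
opening: 0.051
grip_force: 0.0
```

Call:
{"op": "play_rows", "data": {"series": [[[0.2,0,0,0,0],[0.2,0,0,0,0],[0.2,0,0,0,0],[0.2,0,0,0,0],[0.2,0,0,0,0],[0.2,0,0,0,0]]]}}

```text
clock: 2.62
tcp_pos: [0.4615, 0.3392, 0.0788]
tcp_rot: [0.102, 3.136, 0.004]
contact_force: [-1.0, -0.3, 6.4]
opening: 0.0112
grip_force: 59.4
```

Call:
{"op": "play_rows", "data": {"series": [[[0.2,0,0,-2.5,0],[0.2,0,0,-3.5,0],[0.2,0,0,-4,0],[0.2,0,0,-4,0],[0.2,0,0,-4,0],[0.2,-1,-1.2,0,4.1],[0.2,-2,-2.5,0,4.1],[0.2,-2,-2.5,0,0]]]}}

```text
clock: 3.28
tcp_pos: [0.5008, 0.2698, 0.2576]
tcp_rot: [0.325, 3.122, 0.002]
contact_force: [-0.4, 0.6, -0.9]
opening: 0.0109
grip_force: 58.4
```

Call:
{"op": "play_rows", "data": {"series": [[[0.2,-2.5,-3,0,0],[0.2,-2.5,-3,0,0],[0.2,-2.5,-3,0,0],[0.2,-2.5,-3,0,0],[0.2,-2.5,-3,0,0],[0.2,-2,-2.5,0,0],[0.2,0,0,0,0],[0.2,0,0,0,0]]]}}

```text
clock: 3.95
tcp_pos: [0.6063, 0.0666, 0.2553]
tcp_rot: [-0.331, -3.122, -0.0]
contact_force: [0.3, 0.5, -0.2]
opening: 0.0113
grip_force: 58.5
```

```bash
sed -i "s/st\['clock'\].round(2)/round(float(st['clock']),2)/" h.py; python3 - <<'E' 2>/dev/null
from h import *
to(.622,.026,.254,77.7)
for n in ['wrist','scene','side']:
    s=snap(n); cv2.imwrite(f'pics/{n}2.png',s['pixels']); C=cloud(s); np.savez(f'{n}2.npz',**s)
    near=np.linalg.norm(C[...,:2]-[.622,.026],axis=-1)<.09
    g=near&(C[...,2]>.134)&(C[...,2]<.151)&(cv2.cvtColor(s['pixels'],cv2.COLOR_BGR2HSV)[...,1]<90)
    rep(n+' bar',C[g])
    A=(0,0,640,400); m=mask(s,(0,150,60),(8,255,255),A)|mask(s,(172,150,60),(180,255,255),A); rep(n+' red',C[m&near])
E
```

```text
clock 3.95 tcp [0.6063 0.0666 0.2553] open 0.0113 grip 58.5 F [ 0.3  0.5 -0.2] q [ 0.02  0.22  1.17  0.    1.75 -1.34] yaw 0.2 shift_cm [-2.4  -3.63  0.13]
wrist bar 1321 mean [0.6049 0.0308 0.1445] z [0.14  0.145 0.147] dir [-0.969  0.246] rect [0.6176 0.0284] [0.012 0.102] 78.0
wrist red 5528 mean [0.5964 0.0673 0.266 ] z [0.221 0.273 0.287] dir [-0.984  0.18 ] rect [0.6046 0.0658] [0.037 0.042] 78.1
scene bar 155 mean [0.6345 0.0263 0.1427] z [0.136 0.143 0.147] dir [-0.978  0.209] rect [0.6266 0.0274] [0.012 0.103] 77.9
scene red 374 mean [0.6151 0.0672 0.2377] z [0.181 0.244 0.287] dir [-0.282  0.959] rect [0.6075 0.0682] [0.037 0.047] 78.3
side bar 127 mean [0.6224 0.0228 0.1418] z [0.135 0.142 0.147] dir [-0.979  0.204] rect [0.6227 0.0242] [0.013 0.11 ] 78.0
side red 323 mean [0.6037 0.0519 0.228 ] z [0.179 0.232 0.285] dir [-0.988  0.152] rect [0.6056 0.0559] [0.05  0.044] 4.3
```

View pics/scene2.png

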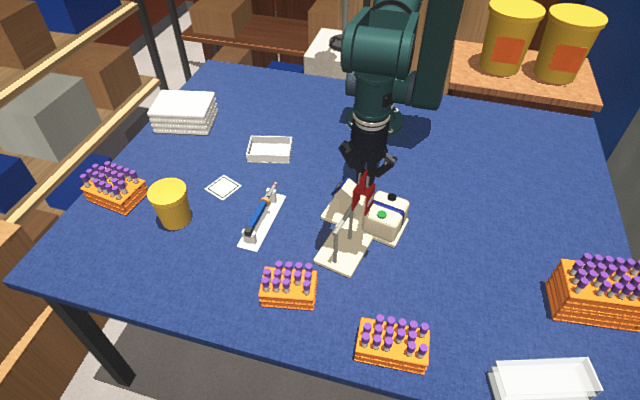

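The marker is held upright at scene (365,195), just short of the bar. I'll line it up and lower it.

Call:
{"op": "play_rows", "data": {"series": [[[0.2,-1.5,-2,0,0],[0.2,-1,-1.5,0,0],[0.2,0,0,0,0],[0.2,0,0,2.5,0],[0.2,0,0,2.5,0],[0.2,0,0,2,0],[0.2,0,0,1.5,0],[0.2,0,0,0,0]]]}}

```text
clock: 4.77
tcp_pos: [0.6204, 0.0312, 0.1667]
tcp_rot: [-0.321, -3.116, -0.0]
contact_force: [-0.3, 0.1, -1.3]
opening: 0.0112
grip_force: 58.5
```

```bash
python3 - <<'E' 2>/dev/null
from h import *
to(.6235,.027,.159,77.7)
for n in ['wrist','scene','side']:
    s=snap(n); C=cloud(s); near=np.linalg.norm(C[...,:2]-[.622,.026],axis=-1)<.09
    A=(0,0,640,400); m=mask(s,(0,150,60),(8,255,255),A)|mask(s,(172,150,60),(180,255,255),A); rep(n+' red',C[m&near])
E
```

```text
clock 4.77 tcp [0.6204 0.0312 0.1667] open 0.0112 grip 58.5 F [-0.3  0.1 -1.3] q [-0.04  0.27  1.29  0.    1.59 -1.41] yaw 0.5 shift_cm [-0.4  -0.34  0.76]
wrist red 5557 mean [0.6104 0.0315 0.177 ] z [0.125 0.184 0.199] dir [-0.995  0.103] rect [0.6222 0.0454] [0.068 0.043] 77.4
scene red 273 mean [0.6317 0.0338 0.157 ] z [0.097 0.157 0.2  ] dir [-0.528  0.849] rect [0.6216 0.0309] [0.038 0.046] 78.0
side red 287 mean [0.6209 0.0133 0.1441] z [0.095 0.15  0.201] dir [-0.99   0.138] rect [0.6202 0.013 ] [0.035 0.042] 86.1
```

Call:
{"op": "play_rows", "data": {"series": [[[0.2,-0.2,-0.3,0.4,0],[0.2,0,0,0.4,0],[0.2,0,0,0,0],[4,0,0,0,0],[4,0,0,0,0],[4,0,0,0,0],[4,0,0,0,0],[4,0,0,0,0]]]}}

```text
clock: 5.58
tcp_pos: [0.6247, 0.0257, 0.1636]
tcp_rot: [0.326, 3.124, 0.0]
contact_force: [0.3, -0.2, 0.6]
opening: 0.0399
grip_force: 0.0
```

Call:
{"op": "play_rows", "data": {"series": [[[4,0,0,-1.5,0],[4,0,0,-2.5,0],[4,0,0,-3,0],[4,0,0,-3,0],[4,0,0,-1,0],[8.5,0,0,0,0],[8.5,0,0,0,0]]]}}

```text
clock: 6.17
tcp_pos: [0.6247, 0.0258, 0.2733]
tcp_rot: [0.326, 3.124, 0.0]
contact_force: [0.2, -0.3, 0.1]
opening: 0.0629
grip_force: 0.0
```

```bash
python3 - <<'E' 2>/dev/null
from h import *
# gauge: origin ~(.601,-.223), handle dir -2deg; pinch along 88deg
to(.601,-.223,.20,88)
for n in ['wrist','scene','side']:
    s=snap(n); cv2.imwrite(f'pics/{n}3.png',s['pixels']); C=cloud(s); near=np.linalg.norm(C[...,:2]-[.622,.026],axis=-1)<.09
    A=(0,0,640,400); m=mask(s,(0,150,60),(8,255,255),A)|mask(s,(172,150,60),(180,255,255),A); rep(n+' red',C[m&near])
E
```

```text
clock 6.17 tcp [0.6247 0.0258 0.2733] open 0.0629 grip 0.0 F [ 0.2 -0.3  0.1] q [-0.05  0.25  1.1   0.    1.79 -1.41] yaw -9.9 shift_cm [  1.51 -24.94   7.33]
wrist red 2274 mean [0.6207 0.025  0.1656] z [0.146 0.152 0.191] dir [-0.991 -0.13 ] rect [0.6243 0.0253] [0.039 0.044] 81.1
scene red 371 mean [0.6313 0.0304 0.1532] z [0.091 0.15  0.191] dir [-0.812  0.583] rect [0.626 0.029] [0.042 0.046] 82.3
side red 361 mean [0.6226 0.0116 0.1418] z [0.083 0.147 0.19 ] dir [-0.987  0.164] rect [0.6229 0.0155] [0.031 0.044] 76.9
```

The marker hangs: its fin top is at 0.1905 m, so its origin is at about 0.1765. Next, the gauge.

Call:
{"op": "play_rows", "data": {"series": [[[8.5,0,0,0,-4.9],[8.5,0,0,0,-5],[8.5,0.3,-2.9,0,0],[8.5,0.3,-3.5,0,0],[8.5,0.3,-3.5,0,0],[8.5,0.3,-3.5,0,0],[8.5,0.3,-3.5,2,0],[8.5,0,-3.5,2,0]]]}}

```text
clock: 6.98
tcp_pos: [0.602, -0.1791, 0.2328]
tcp_rot: [0.055, 3.14, -0.0]
contact_force: [0.2, -0.5, -0.5]
opening: 0.0849
grip_force: 0.0
```

Call:
{"op": "play_rows", "data": {"series": [[[8.5,0,-3.2,2,0],[8.5,0,-1.3,1,0],[8.5,0,0,0,0],[8.5,0,0,0,0]]]}}

```text
clock: 7.32
tcp_pos: [0.6, -0.2221, 0.2009]
tcp_rot: [-0.057, -3.137, -0.005]
contact_force: [-0.3, -0.1, -0.2]
opening: 0.0852
grip_force: 0.0
```

```bash
python3 - <<'E' 2>/dev/null
from h import *
to(.601,-.223,.031,88)
s=snap('wrist'); cv2.imwrite(f'pics/w4.png',s['pixels']); C=cloud(s); A=(0,0,640,400)
near=np.linalg.norm(C[...,:2]-[.601,-.223],axis=-1)<.16
P=C[mask(s,(95,150,60),(115,255,255),A)&near&(C[...,2]>.035)]; rep('handle',P)
a=np.radians(-2); d=np.array([np.cos(a),np.sin(a)]); t=P[:,:2]@d; print('extent',np.percentile(t,[.5,99.5]), 'origin0',np.array([.601,-.223])@d)
rep('brass',C[mask(s,(18,120,80),(32,255,255),A)&near&(C[...,2]>.035)])
E
```

```text
clock 7.32 tcp [ 0.6    -0.2221  0.2009] open 0.0852 grip 0.0 F [-0.3 -0.1 -0.2] q [-0.44  0.3   1.18  0.    1.66 -1.98] yaw -0.1 shift_cm [-0.17 -0.13 16.99]
handle 229 mean [ 0.6283 -0.2225  0.0599] z [0.059 0.06  0.061] dir [-1.     0.029] rect [ 0.6039 -0.2225] [0.012 0.082] 88.2
extent [0.57546973 0.65202167] origin0 0.6084164748031342
brass 103 mean [ 0.5418 -0.2192  0.0639] z [0.059 0.064 0.066] dir [0.055 0.998] rect [ 0.5415 -0.2202] [0.023 0.006] 86.1
```

View pics/w4.png

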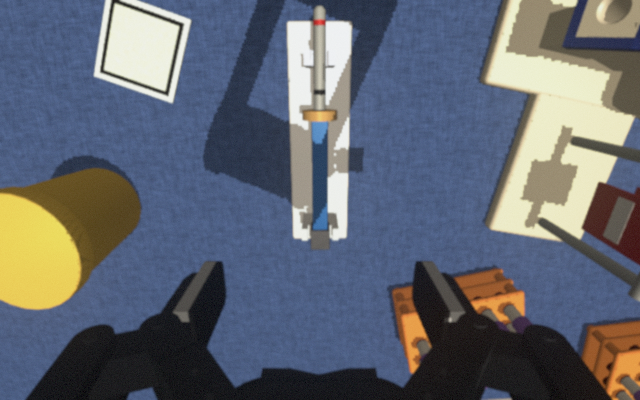

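The wrist view shows the gauge at (320,125): collar at (320,115), tip at the top, and the handle centred between the fingers. The alignment is good, so I'll go down and grip.

Call:
{"op": "play_rows", "data": {"series": [[[8.5,0,0,3,0],[8.5,0,0,3.5,0],[8.5,0,0,3.5,0],[8.5,0,0,3.5,0],[8.5,0,0,3.5,0],[0.5,0,0,0,0],[0.5,0,0,0,0],[0.5,0,0,0,0]]]}}

```text
clock: 8.03
tcp_pos: [0.6031, -0.2221, 0.0367]
tcp_rot: [0.052, 3.136, -0.003]
contact_force: [0.4, -0.6, -0.1]
opening: 0.0513
grip_force: 0.0
```

Call:
{"op": "play_rows", "data": {"series": [[[0.5,0,0,0,0],[0.5,0,0,0,0],[0.5,0,0,0,0],[0.5,0,0,0,0],[0.5,0,0,0,0],[0.5,0,0,0,0]]]}}

```text
clock: 8.53
tcp_pos: [0.6028, -0.2232, 0.0367]
tcp_rot: [0.055, 3.136, -0.003]
contact_force: [-0.2, 1.0, 6.4]
opening: 0.0126
grip_force: 60.1
```

Call:
{"op": "play_rows", "data": {"series": [[[0.5,0,0,-2,0],[0.5,0,0,-3.5,0],[0.5,0,0,-4,0],[0.5,0,0,-4,0],[0.5,0,0,-4,0],[0.5,0,0,-2.5,5],[0.5,0,0,0,7],[0.5,0,0,0,7]]]}}

```text
clock: 9.2
tcp_pos: [0.6019, -0.2232, 0.2378]
tcp_rot: [0.581, 3.08, -0.003]
contact_force: [-0.0, 1.1, -2.0]
opening: 0.0127
grip_force: 59.1
```

Call:
{"op": "play_rows", "data": {"series": [[[0.5,0,0,0,7],[0.5,0,0,0,7],[0.5,0,0,0,7],[0.5,0,0,0,7],[0.5,0,0,0,7],[0.5,0,0,0,7],[0.5,0,0,0,7],[0.5,0,0,0,7]]]}}

```text
clock: 9.87
tcp_pos: [0.6007, -0.2226, 0.2334]
tcp_rot: [-1.963, -2.452, -0.0]
contact_force: [-0.2, 0.3, -1.4]
opening: 0.013
grip_force: 59.1
```

Call:
{"op": "play_rows", "data": {"series": [[[0.5,0,0,0,7],[0.5,0,0,0,7],[0.5,0,0,0,7],[0.5,0,0,0,4],[0.5,0,0,0,0],[0.5,0,0,0,0]]]}}

```text
clock: 10.37
tcp_pos: [0.6007, -0.2226, 0.2334]
tcp_rot: [-2.44, -1.979, -0.0]
contact_force: [-0.3, -0.1, -1.2]
opening: 0.0126
grip_force: 59.1
```

```bash
cat >> h.py <<'E'
A=(0,0,640,400)
mx=np.array([-.213,-.977]); mouth=np.array([.473,-.023,.105])
def gauge(n,near=.2):
    """gauge points seen above the table near the TCP: handle (blue) and collar (brass), with the line through the handle"""
    s=snap(n); C=cloud(s); p=manip.sense()['tcp_pos']; g=(np.linalg.norm(C-p,axis=-1)<near)
    rep(n+' handle',C[mask(s,(95,150,40),(115,255,255),A)&g&(C[...,2]>.06)&(np.linalg.norm(C-p,axis=-1)<.08)])
    rep(n+' brass',C[mask(s,(18,120,80),(32,255,255),A)&g&(C[...,2]>.06)])
    rep(n+' red ring',C[(mask(s,(0,120,60),(8,255,255),A)|mask(s,(172,120,60),(180,255,255),A))&(np.linalg.norm(C[...,:2]-[.622,.026],axis=-1)>.06)&g])
    return s,C
E
python3 - <<'E' 2>/dev/null
from h import *
for n in ['scene','side','wrist']:
    s,C=gauge(n); cv2.imwrite(f'pics/{n}5.png',s['pixels'])
t=mouth[:2]+mx*(.143+.045); print(t); to(*t,.105-.018,-12.3)
E
```

```text
scene handle 119 mean [ 0.6092 -0.1971  0.2506] z [0.238 0.254 0.257] dir [0.175 0.985] rect [ 0.6042 -0.2175] [0.09  0.017] 80.6
scene brass 23 mean [ 0.618  -0.1634  0.2559] z [0.24  0.258 0.262] dir [-0.965  0.261] rect [ 0.6157 -0.1633] [0.006 0.022] 76.7
scene red ring 6 mean [ 0.6302 -0.0935  0.2502] z [0.247 0.25  0.252] dir [-0.955  0.298] rect [ 0.6299 -0.0936] [0.002 0.007] 66.7
side handle 106 mean [ 0.6004 -0.224   0.257 ] z [0.254 0.256 0.269] dir [0.185 0.983] rect [ 0.6024 -0.2201] [0.097 0.015] 78.6
side brass 17 mean [ 0.6037 -0.1814  0.2653] z [0.252 0.261 0.285] dir [0.266 0.964] rect [ 0.5988 -0.1913] [0.063 0.013] 69.1
side red ring 10 mean [ 0.5864 -0.2311  0.3016] z [0.275 0.307 0.313] dir [-0.945  0.327] rect [ 0.5854 -0.2236] [0.021 0.025] 15.0
wrist handle 6109 mean [ 0.6025 -0.2151  0.2565] z [0.255 0.256 0.258] dir [0.207 0.978] rect [ 0.6017 -0.2186] [0.098 0.014] 78.1
wrist brass 862 mean [ 0.6148 -0.1714  0.2649] z [0.251 0.261 0.317] dir [-0.211  0.978] rect [ 0.6247 -0.1976] [0.026 0.09 ] 18.6
wrist red ring none 0
[ 0.432956 -0.206676]
clock 10.52 tcp [ 0.6008 -0.2226  0.2333] open 0.0128 grip 59.1 F [-0.2 -0.3 -0.3] q [-0.44  0.29  1.13  0.    1.72 -0.23] yaw 0.4 shift_cm [ -2.03 -16.74  14.63]
```

View pics/wrist5.png

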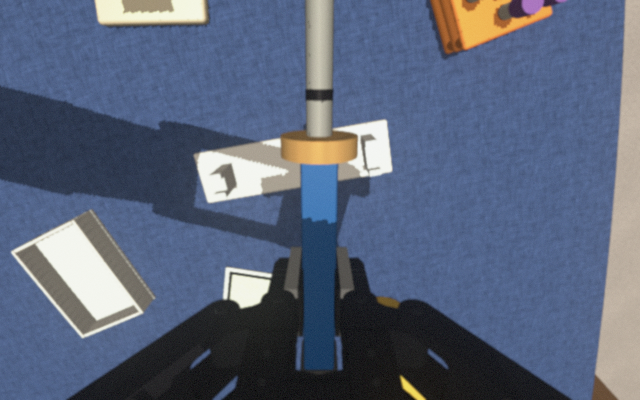

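The gauge is level in the grip and the heading matches the mixer. The wrist view shows the collar at (320,147), with the rod straight up the image. I'll move to the staging point in front of the socket.

Call:
{"op": "play_rows", "data": {"series": [[[0.5,0,-2.5,0,0.4],[0.5,-0.7,-3.6,0,0],[0.5,0,-3.6,0,0],[0.5,0,-3.6,1,0],[0.5,0,-3.4,2,0],[0.5,0,0,3,0],[0.5,0,0,3,0],[0.5,0,0,3,0]]]}}

```text
clock: 11.18
tcp_pos: [0.4359, -0.1937, 0.1132]
tcp_rot: [2.446, 1.967, 0.002]
contact_force: [0.1, 0.3, -0.4]
opening: 0.0128
grip_force: 59.4
```

Call:
{"op": "play_rows", "data": {"series": [[[0.5,0,0,2.2,0],[0.5,0,0,0,0],[0.5,0,0,0,0]]]}}

```text
clock: 11.43
tcp_pos: [0.4355, -0.1932, 0.0905]
tcp_rot: [-2.446, -1.967, 0.001]
contact_force: [-0.4, -0.6, -1.6]
opening: 0.0128
grip_force: 59.3
```

```bash
python3 - <<'E' 2>/dev/null
from h import *
ims=[]
for n in ['scene','side','wrist']:
    s,C=gauge(n); ims.append(s)
    h=cv2.cvtColor(s['pixels'],cv2.COLOR_BGR2HSV)
    P=C.reshape(-1,3); rel=P[:,:2]-mouth[:2]; al=rel@mx; la=rel@np.array([.977,-.213])
    rod=(al>.0)&(al<.09)&(abs(la)<.015)&(P[:,2]>.09)&(P[:,2]<.125)
    print(n,'rod pts',rod.sum(), 'al min',np.percentile(al[rod],[1,5,50]).round(4) if rod.any() else '', 'la',np.median(la[rod]).round(4),'ztop',np.percentile(P[rod,2],[50,95]).round(4))
    ring=mask(s,(110,120,40),(130,255,220),A).ravel()&(abs(al)<.04)&(abs(la)<.035)&(P[:,2]>.07)&(P[:,2]<.14)
    if ring.sum()>5: print(' ring',ring.sum(),P[ring].mean(0).round(4),'la',np.percentile(la[ring],[2,98]).round(4),'z',np.percentile(P[ring,2],[2,98]).round(4))
a=cv2.resize(ims[1]['pixels'][160:260,250:350],(400,400),interpolation=2); b=cv2.resize(ims[0]['pixels'][150:250,270:370],(400,400),interpolation=2)
cv2.imwrite('pics/c6.png',np.hstack([a,b])); to(*(mouth[:2]+mx*.175),.0917,-12.3)
E
```

```text
scene handle 108 mean [ 0.4436 -0.1723  0.1074] z [0.094 0.11  0.116] dir [0.181 0.984] rect [ 0.4373 -0.187 ] [0.09  0.018] 76.9
scene brass 13 mean [ 0.453  -0.1357  0.1142] z [0.106 0.115 0.118] dir [-0.996  0.084] rect [ 0.4512 -0.135 ] [0.006 0.022] 83.2
scene red ring none 4
scene rod pts 76 al min [0.0025 0.0063 0.0569] la 0.0017 ztop [0.106  0.1095]
 ring 54 [ 0.4827 -0.0146  0.1142] la [-0.0235  0.0256] z [0.0795 0.1275]
side handle 77 mean [ 0.4341 -0.2123  0.1143] z [0.101 0.115 0.12 ] dir [0.108 0.994] rect [ 0.4406 -0.2076] [0.069 0.027] 74.0
side brass 11 mean [ 0.4602 -0.1632  0.1292] z [0.109 0.115 0.155] dir [0.043 0.999] rect [ 0.4609 -0.1652] [0.054 0.003] 88.3
side red ring none 0
side rod pts 14 al min [0.0004 0.0005 0.0046] la 0.0093 ztop [0.095  0.1028]
 ring 45 [ 0.4903 -0.0265  0.1071] la [-0.0001  0.0245] z [0.0831 0.1266]
wrist handle 6609 mean [ 0.4396 -0.1845  0.1166] z [0.115 0.117 0.118] dir [0.214 0.977] rect [ 0.4381 -0.1906] [0.099 0.014] 77.8
wrist brass 370 mean [ 0.4501 -0.1358  0.1193] z [0.102 0.121 0.123] dir [-0.977  0.214] rect [ 0.4504 -0.1364] [0.008 0.028] 77.8
wrist red ring none 0
wrist rod pts 2107 al min [0.0665 0.0674 0.0776] la 0.0021 ztop [0.1109 0.1125]
clock 11.58 tcp [ 0.4378 -0.1946  0.0938] open 0.0128 grip 59.3 F [ 0.2  0.4 -0.9] q [-0.54 -0.    1.74  0.    1.4  -0.32] yaw -0.1 shift_cm [ 0.01 -0.22  0.21]
```

View pics/c6.png

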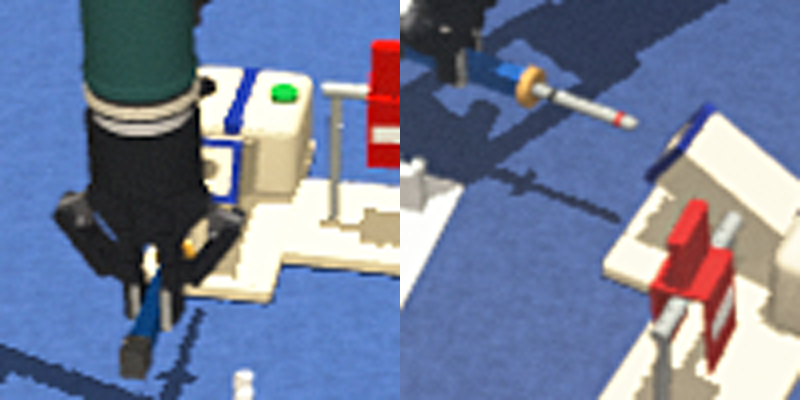

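The rod is level and in line with the mouth: in the right-hand crop the tip is at (628,123) and the mouth at (685,140), about 32 mm apart. I'll enter the mouth gently.

Call:
{"op": "play_rows", "data": {"series": [[[0.5,1,-0.1,0.15,0],[0.5,1,0,0,0],[0.5,0.7,0,0,0],[0.5,0.5,0,0,0],[0.5,0.5,0,0,0],[0.5,0,0,0,0],[0.5,0,0,0,0]]]}}

```text
clock: 12.17
tcp_pos: [0.4433, -0.157, 0.0898]
tcp_rot: [2.447, 1.97, -0.0]
contact_force: [0.1, -0.5, -1.0]
opening: 0.0128
grip_force: 59.3
```

```bash
cat >> h.py <<'E'
def where(*cams):
    """gauge axis from wrist and scene views in the socket's frame: along mx, lateral, height"""
    for n in cams or ('wrist','scene'):
        s=snap(n); C=cloud(s); p=manip.sense()['tcp_pos']; d=np.linalg.norm(C-p,axis=-1)
        f=lambda m: C[m&(d<.13)]
        H=f(mask(s,(95,150,40),(115,255,255),A)&(d<.09)); B=f(mask(s,(18,120,80),(32,255,255),A))
        for k,P in (('handle',H),('brass',B)):
            if len(P)<6: continue
            P=P[np.linalg.norm(P-np.median(P,0),axis=1)<.07]; r=P[:,:2]-mouth[:2]; al=r@mx; la=r@np.array([.977,-.213])
            sl=np.polyfit(al,P[:,2],1) if k=='handle' else [0,0]
            print(n,k,len(P),'al',np.percentile(al,[2,50,98]).round(4),'la',np.median(la).round(4),'z',np.percentile(P[:,2],[2,50,98]).round(4),'slope deg',np.degrees(np.arctan(sl[0])).round(1))
E
python3 - <<'E' 2>/dev/null
from h import *
where(); to(*(mouth[:2]+mx*.139),.0917,-12.3)
E
```

```text
wrist handle 6570 al [0.0856 0.1238 0.1787] la -0.0006 z [0.1119 0.113  0.1142] slope deg -0.2
wrist brass 371 al [0.074  0.0774 0.0815] la -0.0006 z [0.0984 0.1177 0.1194] slope deg 0.0
scene handle 98 al [0.0878 0.1083 0.1734] la 0.0045 z [0.0956 0.1097 0.1143] slope deg -6.9
scene brass 17 al [0.0739 0.0769 0.08  ] la 0.0063 z [0.1069 0.1138 0.1189] slope deg 0.0
clock 12.27 tcp [ 0.4432 -0.1574  0.0898] open 0.0128 grip 59.3 F [ 0.2  0.1 -1.2] q [-0.46 -0.02  1.76 -0.    1.39 -0.25] yaw -0.1 shift_cm [-0.13  0.04 -0.19]
```

The rod tip is about 6 mm inside the mouth with no contact. Now I'll raise the handle in an arc so the bore tilts the rod in the pads.

Call:
{"op": "play_rows", "data": {"series": [[[0.5,0.1,0,-0.8,0],[0.5,0.13,0,-0.8,0],[0.5,0.14,0,-0.7,0],[0.5,0,0,0,0]]]}}

```text
clock: 12.6
tcp_pos: [0.4441, -0.1549, 0.1144]
tcp_rot: [2.446, 1.967, -0.002]
contact_force: [-2.3, -3.3, -5.4]
opening: 0.0128
grip_force: 58.5
```

```bash
python3 - <<'E' 2>/dev/null
from h import *
where('wrist'); to(*(mouth[:2]+mx*.135),.0917,-12.3)
E
```

```text
wrist handle 4906 al [0.1032 0.1366 0.1741] la -0.0004 z [0.1324 0.1374 0.1426] slope deg 7.2
wrist brass 460 al [0.072  0.0753 0.079 ] la 0.0001 z [0.1287 0.134  0.1355] slope deg 0.0
clock 12.65 tcp [ 0.4439 -0.1549  0.1137] open 0.0129 grip 58.7 F [-2.3 -5.5 -4. ] q [-0.45 -0.04  1.73 -0.    1.44 -0.24] yaw -0.1 shift_cm [0.01 0.04 2.2 ]
```

It works: the rod is now tilted about 7° at about 6 N. Continuing.

Call:
{"op": "play_rows", "data": {"series": [[[0.5,0.2,0,-0.6,0],[0.5,0.2,0,-0.6,0],[0.5,0.23,0,-0.6,0],[0.5,0.23,0,-0.5,0],[0.5,0.3,0,-0.6,0],[0.5,0.33,0,-0.6,0],[0.5,0.35,0,-0.5,0],[0.5,0,0,0,0]]]}}

```text
clock: 13.32
tcp_pos: [0.4482, -0.138, 0.1547]
tcp_rot: [2.445, 1.964, -0.004]
contact_force: [-2.7, -7.8, -1.8]
opening: 0.0127
grip_force: 58.5
```

```bash
python3 - <<'E' 2>/dev/null
from h import *
where('wrist'); to(*(mouth[:2]+mx*.117),.105+.0616-.0133,-12.3)
E
```

```text
wrist handle 6105 al [0.0721 0.1122 0.1481] la 0.0 z [0.1546 0.1736 0.1904] slope deg 25.0
wrist brass 112 al [0.0615 0.0653 0.073 ] la -0.0002 z [0.1463 0.1553 0.1579] slope deg 0.0
clock 13.37 tcp [ 0.4481 -0.1382  0.1542] open 0.0128 grip 58.6 F [-2.6 -7.1 -0.6] q [-0.42 -0.07  1.68 -0.    1.53 -0.2 ] yaw -0.2 shift_cm [ 0.08 -0.02  0.09]
```

Call:
{"op": "play_rows", "data": {"series": [[[0.5,0.4,0,-0.1,0],[0.5,0.5,0,0,0],[0.5,0.4,0,0.2,0],[0.5,0.5,0,0.29,0],[0.5,0.5,0,0.29,0],[0.5,0.5,0,0.29,0],[0.5,0.5,0,0.29,0],[0.5,0,0,0,0]]]}}

```text
clock: 14.03
tcp_pos: [0.455, -0.1023, 0.1392]
tcp_rot: [-2.446, -1.968, -0.001]
contact_force: [-0.3, -1.7, -5.6]
opening: 0.0128
grip_force: 58.4
```

```bash
python3 - <<'E' 2>/dev/null
from h import *
where('wrist'); to(*(mouth[:2]+mx*.0563),.1375-.0133,-12.3)
E
```

```text
wrist handle 6338 al [0.0372 0.0753 0.1108] la -0.0005 z [0.1375 0.1572 0.1756] slope deg 27.3
wrist brass 134 al [0.0263 0.0311 0.0403] la -0.002 z [0.1246 0.1371 0.1402] slope deg 0.0
clock 14.08 tcp [ 0.455  -0.1022  0.1393] open 0.0131 grip 58.5 F [ 0.7 -0.2 -5.9] q [-0.34 -0.06  1.71  0.    1.5  -0.13] yaw -0.1 shift_cm [2.49 0.07 1.51]
```

Call:
{"op": "play_rows", "data": {"series": [[[0.5,0.5,0,0.3,0],[0.5,0.5,0,0.3,0],[0.5,0.5,0,0.3,0],[0.5,0.4,0,0.23,0],[0.5,0.3,0,0.17,0],[0.5,0.3,0,0.17,0],[0.5,0,0,0,0],[0.5,0,0,0,0]]]}}

```text
clock: 14.75
tcp_pos: [0.4604, -0.0781, 0.125]
tcp_rot: [-2.447, -1.968, -0.002]
contact_force: [1.5, -1.1, -6.6]
opening: 0.0126
grip_force: 58.6
```

```bash
python3 - <<'E' 2>/dev/null
from h import *
where('wrist','scene'); to(*(mouth[:2]+mx*.0563),.1375-.0133,-12.3)
E
```

```text
wrist handle 6386 al [0.0123 0.0503 0.0861] la -0.0003 z [0.1232 0.143  0.1614] slope deg 27.1
wrist brass 193 al [0.0011 0.0057 0.0171] la -0.0011 z [0.1076 0.1228 0.1261] slope deg 0.0
scene handle 102 al [-0.0162  0.0287  0.0494] la 0.0034 z [0.1118 0.1266 0.1391] slope deg 12.9
scene brass 19 al [0.0008 0.0054 0.0092] la 0.006 z [0.113  0.1211 0.1245] slope deg 0.0
clock 14.85 tcp [ 0.4604 -0.0782  0.125 ] open 0.0124 grip 58.5 F [ 0.1  0.3 -6.4] q [-0.29 -0.05  1.72  0.    1.47 -0.08] yaw -0.1 shift_cm [0.03 0.06 0.08]
```

Call:
{"op": "play_rows", "data": {"series": [[[0.5,0.26,0,0.18,0],[0.5,0.26,0,0.18,0],[0.5,0,0,0,0]]]}}

```text
clock: 15.1
tcp_pos: [0.4618, -0.0737, 0.1219]
tcp_rot: [2.448, 1.968, 0.001]
contact_force: [0.7, -2.3, -3.7]
opening: 0.0128
grip_force: 58.8
```

Call:
{"op": "play_rows", "data": {"series": [[[0.5,0.26,0,0.18,0],[0.5,0,0,0,0],[0.5,0,0,0,0]]]}}

```text
clock: 15.35
tcp_pos: [0.4625, -0.0712, 0.1203]
tcp_rot: [2.448, 1.968, 0.002]
contact_force: [0.3, -1.4, -2.0]
opening: 0.0128
grip_force: 58.9
```

```bash
python3 - <<'E' 2>/dev/null
from h import *
where('wrist','scene'); to(*(mouth[:2]+mx*.0563),.1375-.0133,-12.3)
E
```

```text
wrist handle 6374 al [0.0051 0.0433 0.079 ] la 0.0002 z [0.1187 0.1383 0.1566] slope deg 26.9
wrist brass 183 al [-0.0062 -0.0017  0.0094] la 0.0012 z [0.1038 0.1177 0.1214] slope deg 0.0
scene handle 106 al [-0.0171  0.0198  0.0374] la 0.004 z [0.1077 0.1233 0.1356] slope deg 5.8
scene brass 18 al [-0.0069 -0.0025  0.0011] la 0.0047 z [0.1061 0.1163 0.1222] slope deg 0.0
clock 15.45 tcp [ 0.4625 -0.0712  0.1203] open 0.0128 grip 58.9 F [ 0.8 -1.2 -3. ] q [-0.27 -0.05  1.73  0.    1.46 -0.06] yaw -0.1 shift_cm [-0.69  0.   -0.39]
```

Call:
{"op": "play_rows", "data": {"series": [[[0.5,0.26,0,0.15,0],[0.5,0,0,0,0],[0.5,0,0,0,0]]]}}

```text
clock: 15.7
tcp_pos: [0.4627, -0.0711, 0.1203]
tcp_rot: [2.446, 1.965, -0.004]
contact_force: [-3.0, -7.5, 3.8]
opening: 0.0131
grip_force: 59.7
```

Call:
{"op": "play_rows", "data": {"series": [[[0.5,0.26,0,0.13,0],[0.5,0,0,0,0],[0.5,0,0,0,0]]]}}

```text
clock: 15.95
tcp_pos: [0.4628, -0.0709, 0.1205]
tcp_rot: [2.443, 1.962, -0.01]
contact_force: [-7.8, -13.3, 9.5]
opening: 0.013
grip_force: 60.5
```

```bash
python3 - <<'E' 2>/dev/null
from h import *
where('wrist','scene'); to(*(mouth[:2]+mx*.0563),.1375-.0133,-12.3)
s=snap('scene'); cv2.imwrite('pics/c7.png',cv2.resize(s['pixels'][150:250,290:390],(500,500),interpolation=2))
E
```

```text
wrist handle 6386 al [0.0046 0.0427 0.0784] la 0.0002 z [0.1187 0.1384 0.157 ] slope deg 27.2
wrist brass 190 al [-0.0061 -0.0015  0.0088] la -0.0002 z [0.1046 0.1178 0.1216] slope deg 0.0
scene handle 101 al [-0.0162  0.0208  0.0399] la 0.0044 z [0.1078 0.1218 0.1354] slope deg 10.8
scene brass 18 al [-0.0065 -0.0029  0.0012] la 0.0064 z [0.1103 0.1162 0.1219] slope deg 0.0
clock 16.05 tcp [ 0.4628 -0.0709  0.1205] open 0.0131 grip 60.5 F [ -6.9 -13.7   9.4] q [-0.27 -0.05  1.73 -0.01  1.46 -0.05] yaw -0.2 shift_cm [-0.73 -0.03 -0.37]
```

View pics/c7.png

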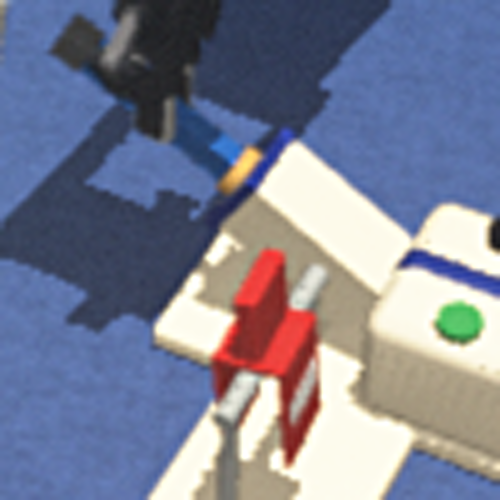

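The crop shows the collar at (240,170) flush on the blue mouth at (260,175), with the marker still hanging. Tool travel has stopped with an axial force of about 18 N, so the gauge is seated. Drawing it out along the axis.

Call:
{"op": "play_rows", "data": {"series": [[[0.5,-0.6,0,-0.35,0],[0.5,-0.8,0,-0.45,0],[0.5,-1,0,-0.56,0],[0.5,-1,0,-0.56,0],[0.5,-1,0,-0.56,0],[0.5,-1,0,-0.56,0],[0.5,-1,0,-0.56,0],[0.5,-1,0,-0.56,0]]]}}

```text
clock: 16.77
tcp_pos: [0.4473, -0.1397, 0.1599]
tcp_rot: [2.448, 1.968, 0.001]
contact_force: [-0.4, 0.9, -0.6]
opening: 0.0128
grip_force: 58.9
```

Call:
{"op": "play_rows", "data": {"series": [[[0.5,-1,0,-0.57,0],[0.5,-1,0,-0.57,0],[0.5,-1,0,-0.57,0],[0.5,-0.6,0,-0.5,0],[0.5,0,0,0,0],[0.5,0,0,0,0]]]}}

```text
clock: 17.27
tcp_pos: [0.4397, -0.1741, 0.1814]
tcp_rot: [2.449, 1.967, 0.001]
contact_force: [0.3, 0.2, -1.1]
opening: 0.0128
grip_force: 58.9
```

```bash
python3 - <<'E' 2>/dev/null
from h import *
where('wrist'); to(.603,-.2225,.25,88)
E
```

```text
wrist handle 6263 al [0.1105 0.1494 0.1845] la -0.0004 z [0.18   0.1999 0.2176] slope deg 26.7
wrist brass 78 al [0.0995 0.1038 0.1135] la 0.0007 z [0.1672 0.1797 0.1832] slope deg 0.0
clock 17.32 tcp [ 0.4396 -0.1737  0.1809] open 0.0125 grip 58.9 F [ 0.9  0.1 -2.5] q [-0.5  -0.07  1.63  0.    1.58 -0.28] yaw 79.6 shift_cm [16.5   4.3  -6.91]
```

Drawn out: the tip is about 40 mm clear of the mouth and the gauge is held at a 27° tilt. To level the rod I'll lower it back onto its cradle supports.

Call:
{"op": "play_rows", "data": {"series": [[[0.5,0,1,-2,0],[0.5,0,2.5,-2.5,0],[0.5,-0.4,3.3,-2.4,0],[0.5,-0.4,3.3,0,0],[0.5,-0.5,3.3,0,0],[0.5,0,3.5,0,0],[0.5,0,0,0,-6],[0.5,0,0,0,-7]]]}}

```text
clock: 17.98
tcp_pos: [0.6033, -0.2222, 0.2456]
tcp_rot: [-2.198, -2.236, 0.003]
contact_force: [0.1, 0.0, -0.8]
opening: 0.0128
grip_force: 59.2
```

Call:
{"op": "play_rows", "data": {"series": [[[0.5,0,0,0,-7],[0.5,0,0,0,-7],[0.5,0,0,0,-7],[0.5,0,0,0,-7],[0.5,0,0,0,-7],[0.5,0,0,0,-7],[0.5,0,0,0,-7],[0.5,0,0,0,-7]]]}}

```text
clock: 18.65
tcp_pos: [0.6019, -0.2218, 0.2489]
tcp_rot: [-0.891, -3.011, -0.001]
contact_force: [0.6, 0.3, -1.0]
opening: 0.013
grip_force: 59.2
```

Call:
{"op": "play_rows", "data": {"series": [[[0.5,0,0,0,-7],[0.5,0,0,0,-7],[0.5,0,0,0,-7],[0.5,0,0,0,-7],[0.5,0,0,0,-3.4],[0.5,0,0,0,0],[0.5,0,0,0,0]]]}}

```text
clock: 19.23
tcp_pos: [0.6019, -0.2221, 0.2492]
tcp_rot: [-0.056, -3.14, -0.001]
contact_force: [0.4, -0.5, -1.0]
opening: 0.0129
grip_force: 59.2
```

```bash
python3 - <<'E' 2>/dev/null
from h import *
to(.6025,-.2228,.13,88); s=snap('wrist'); C=cloud(s)
P=C[mask(s,(95,150,40),(115,255,255),A)&(C[...,2]>.15)]; rep('handle',P); print(np.degrees(np.arctan(np.polyfit(P[:,0],P[:,2],1)[0])))
E
```

```text
clock 19.23 tcp [ 0.6019 -0.2221  0.2492] open 0.0129 grip 59.2 F [ 0.4 -0.5 -1. ] q [-0.44  0.29  1.1   0.    1.75 -1.98] yaw -0.1 shift_cm [-0.08 -0.07 11.92]
handle 5974 mean [ 0.5956 -0.2232  0.268 ] z [0.248 0.269 0.285] dir [-0.999  0.036] rect [ 0.5935 -0.2232] [0.014 0.079] 88.2
26.665626646796632
```

Call:
{"op": "play_rows", "data": {"series": [[[0.5,0,0,2.5,0],[0.5,0,0,3.5,0],[0.5,0,0,3.5,0],[0.5,0,0,3.5,0],[0.5,0,0,2.2,0],[0.5,0,0,0.7,0],[0.5,0,0,0.7,0],[0.5,0,0,0,0]]]}}

```text
clock: 19.95
tcp_pos: [0.601, -0.2224, 0.0835]
tcp_rot: [-0.056, -3.138, -0.002]
contact_force: [-2.6, 0.2, 0.2]
opening: 0.0126
grip_force: 59.2
```

Call:
{"op": "play_rows", "data": {"series": [[[0.5,0,0,0.7,0],[0.5,0,0,0.7,0],[0.5,0,0,0.7,0],[0.5,0,0,0,0]]]}}

```text
clock: 20.28
tcp_pos: [0.6031, -0.2233, 0.0636]
tcp_rot: [0.054, 3.138, -0.002]
contact_force: [1.2, 0.7, 4.4]
opening: 0.0125
grip_force: 59.6
```

```bash
python3 - <<'E' 2>/dev/null
from h import *
to(.6025,-.2228,.0367,88); s=snap('wrist'); C=cloud(s)
P=C[mask(s,(95,150,40),(115,255,255),A)&(C[...,2]>.03)]; rep('handle',P); print(np.degrees(np.arctan(np.polyfit(P[:,0],P[:,2],1)[0])))
E
```

```text
clock 20.28 tcp [ 0.6031 -0.2233  0.0636] open 0.0125 grip 59.6 F [1.2 0.7 4.4] q [-0.44  0.37  1.37  0.    1.4  -1.98] yaw 0.0 shift_cm [0.07 0.05 2.69]
handle 4067 mean [ 0.6091 -0.2249  0.0872] z [0.079 0.087 0.094] dir [-1.     0.023] rect [ 0.6005 -0.2243] [0.014 0.081] 87.8
12.17677962038394
```

Call:
{"op": "play_rows", "data": {"series": [[[0.5,0,0,0.6,0],[0.5,0,0,0.6,0],[0.5,0,0,0.6,0],[0.5,0,0,0.5,0],[0.5,0,0,0.3,0],[0.5,0,0,0,0]]]}}

```text
clock: 20.83
tcp_pos: [0.6023, -0.2232, 0.0377]
tcp_rot: [0.055, 3.14, -0.001]
contact_force: [2.2, 0.8, 6.9]
opening: 0.0128
grip_force: 60.3
```

```bash
python3 - <<'E' 2>/dev/null
from h import *
to(.6025,-.2228,.0367,88); s=snap('wrist'); C=cloud(s)
P=C[mask(s,(95,150,40),(115,255,255),A)&(C[...,2]>.03)]; rep('handle',P); print(np.degrees(np.arctan(np.polyfit(P[:,0],P[:,2],1)[0])))
E
```

```text
clock 20.83 tcp [ 0.6023 -0.2232  0.0377] open 0.0128 grip 60.3 F [2.2 0.8 6.9] q [-0.44  0.39  1.39 -0.    1.36 -1.98] yaw 0.0 shift_cm [-0.01  0.04  0.1 ]
handle 4230 mean [ 0.6075 -0.2247  0.0599] z [0.059 0.06  0.061] dir [-1.     0.024] rect [ 0.6005 -0.2243] [0.014 0.096] 87.9
-0.06512313091240278
```

Level to 0.1°. Lifting, and locating the tub and tray so I can choose a clear heading over the card.

Call:
{"op": "play_rows", "data": {"series": [[[0.5,0,0,-2,0],[0.5,0,0,-3.5,0],[0.5,0,0,-4,0],[0.5,0,0,-4,0],[0.5,0,0,-4,0],[0.5,0,0,-3,0],[0.5,0,0,0,0]]]}}

```text
clock: 21.47
tcp_pos: [0.6038, -0.224, 0.2498]
tcp_rot: [0.055, 3.13, -0.008]
contact_force: [0.9, -0.0, 1.1]
opening: 0.0131
grip_force: 59.3
```

```bash
python3 - <<'E' 2>/dev/null
from h import *
to(.6025,-.2228,.0367,88)
for n,tub,tray in (('scene',(145,170,200,235),(240,130,300,165)),('side',(340,285,405,360),(200,260,258,320))):
    s=dict(np.load(n+'0.npz')); C=cloud(s)
    P=C[mask(s,(20,120,80),(35,255,255),tub)&(C[...,2]>.01)]; rep(n+' tub',P); rep(' rim',P[P[:,2]>.118])
    P=C[mask(s,(0,0,120),(180,60,255),tray)&(C[...,2]>.02)]; rep(n+' tray',P)
s=snap('wrist'); C=cloud(s)
P=C[mask(s,(95,150,40),(115,255,255),A)&(C[...,2]>.15)]; rep('handle',P); print(np.degrees(np.arctan(np.polyfit(P[:,0],P[:,2],1)[0])))
rep('brass',C[mask(s,(18,120,80),(32,255,255),A)&(C[...,2]>.2)])
E
```

```text
clock 21.47 tcp [ 0.6038 -0.224   0.2498] open 0.0131 grip 59.3 F [ 0.9 -0.   1.1] q [-0.44  0.29  1.1  -0.    1.74 -1.98] yaw -0.0 shift_cm [ 0.37  0.23 21.31]
scene tub 1548 mean [ 0.6501 -0.4485  0.0936] z [0.015 0.116 0.124] dir [-0.733 -0.68 ] rect [ 0.6352 -0.4595] [0.105 0.102] 54.2
 rim 592 mean [ 0.637  -0.4588  0.1209] z [0.118 0.121 0.125] dir [-0.887  0.461] rect [ 0.6352 -0.4613] [0.098 0.098] 62.6
scene tray 376 mean [ 0.2846 -0.3061  0.0286] z [0.021 0.029 0.037] dir [-0.34  0.94] rect [ 0.2833 -0.3048] [0.107 0.141] 13.5
side tub 2348 mean [ 0.629  -0.4841  0.0963] z [0.015 0.118 0.125] dir [0.056 0.998] rect [ 0.6334 -0.4659] [0.102 0.103] 36.7
 rim 1160 mean [ 0.6332 -0.4694  0.1212] z [0.118 0.121 0.125] dir [-0.669  0.744] rect [ 0.634  -0.4662] [0.1   0.099] 84.1
side tray 499 mean [ 0.2831 -0.3152  0.0297] z [0.021 0.031 0.037] dir [-0.232  0.973] rect [ 0.2827 -0.3084] [0.1   0.146] 13.1
handle 5398 mean [ 0.6012 -0.2252  0.272 ] z [0.27  0.272 0.274] dir [-1.     0.028] rect [ 0.601 -0.225] [0.014 0.098] 87.5
1.2507761580383485
brass 570 mean [ 0.545  -0.2225  0.2741] z [0.262 0.275 0.276] dir [0.037 0.999] rect [ 0.5452 -0.2235] [0.027 0.008] 86.7
```

The tub is at (0.635, -0.464) and the tray at (0.283, -0.306). I'll bring the gauge in from the far right of the card, heading about -110°, which is clear of both.

Call:
{"op": "play_rows", "data": {"series": [[[0.5,0,0,0,6],[0.5,0,0,0,7],[0.5,0,0,0,7],[0.5,0,0,0,7],[0.5,0,0,0,7],[0.5,0,0,0,7],[0.5,0,0,0,7],[0.5,0,0,0,7]]]}}

```text
clock: 22.18
tcp_pos: [0.6005, -0.2224, 0.2373]
tcp_rot: [-1.504, -2.749, 0.001]
contact_force: [0.6, 0.2, -1.2]
opening: 0.0125
grip_force: 59.2
```

Call:
{"op": "play_rows", "data": {"series": [[[0.5,0,0,0,7],[0.5,0,0,0,7],[0.5,0,0,0,7],[0.5,0,0,0,7],[0.5,0,0,0,7],[0.5,0,0,0,7],[0.5,0,0,0,7],[0.5,0,0,0,4]]]}}

```text
clock: 22.85
tcp_pos: [0.6005, -0.2224, 0.2373]
tcp_rot: [-2.573, -1.791, 0.006]
contact_force: [-0.7, -0.1, -2.3]
opening: 0.013
grip_force: 59.2
```

Call:
{"op": "play_rows", "data": {"series": [[[0.5,-2,-0.8,0,0],[0.5,-3,-0.8,0,0],[0.5,-3,-0.8,0,0],[0.5,-3,-0.8,0,0],[0.5,-3,-0.8,0,0],[0.5,-3,-0.8,0,0],[0.5,-3,-0.8,0,0],[0.5,-3,-0.8,0,0]]]}}

```text
clock: 23.52
tcp_pos: [0.4609, -0.4172, 0.2375]
tcp_rot: [-2.568, -1.797, 0.002]
contact_force: [0.7, -0.8, -1.3]
opening: 0.013
grip_force: 59.2
```

Call:
{"op": "play_rows", "data": {"series": [[[0.5,-3,0,0,0],[0.5,-3,0,0,0],[0.5,-3,0,0,0],[0.5,-2.3,0,0,0],[0.5,0,0,0,0],[0.5,0,0,0,0]]]}}

```text
clock: 24.02
tcp_pos: [0.4227, -0.5233, 0.2371]
tcp_rot: [-2.569, -1.794, -0.001]
contact_force: [1.0, 0.2, -1.9]
opening: 0.0126
grip_force: 59.3
```

```bash
cat > fin.py <<'E'
from h import *
to(.427,-.524,.087,-20)
p=manip.sense()['tcp_pos']
for n in ('wrist','scene','side'):
    s=snap(n); C=cloud(s); cv2.imwrite(f'pics/fin_{n}.png',s['pixels']); d=np.linalg.norm(C-p,axis=-1)
    P=C[mask(s,(95,150,40),(115,255,255),A)&(d<.09)&(C[...,2]>.05)]
    if len(P)>6:
        rep(n+' handle',P); u=np.array([.342,.94]); print('  slope',np.degrees(np.arctan(np.polyfit(P[:,:2]@u,P[:,2],1)[0])).round(1))
    rep(n+' brass',C[mask(s,(18,120,80),(32,255,255),A)&(d<.1)&(C[...,2]>.05)])
    m=(mask(s,(0,120,60),(8,255,255),A)|mask(s,(172,120,60),(180,255,255),A)); rep(n+' tip ring',C[m&(d>.09)&(d<.16)])
    rep(n+' marker',C[m&(np.linalg.norm(C[...,:2]-[.622,.026],axis=-1)<.06)])
E
python3 fin.py 2>/dev/null
```

```text
clock 24.02 tcp [ 0.4227 -0.5233  0.2371] open 0.0126 grip 59.3 F [ 1.   0.2 -1.9] q [-0.98  0.37  1.02  0.    1.76 -0.62] yaw -0.1 shift_cm [1.000e-02 5.200e-01 1.501e+01]
wrist handle 6411 mean [ 0.4256 -0.5168  0.2593] z [0.258 0.259 0.26 ] dir [0.345 0.939] rect [ 0.4244 -0.5224] [0.098 0.016] 69.6
  slope -0.5
wrist brass 578 mean [ 0.443  -0.4706  0.2627] z [0.255 0.263 0.265] dir [-0.955  0.297] rect [ 0.4427 -0.4703] [0.008 0.027] 71.5
wrist tip ring none 0
wrist marker none 0
scene handle 46 mean [ 0.4356 -0.4985  0.2563] z [0.246 0.258 0.262] dir [0.436 0.9  ] rect [ 0.433  -0.4995] [0.043 0.013] 68.6
  slope -0.1
scene brass 14 mean [ 0.4496 -0.4702  0.2569] z [0.241 0.26  0.264] dir [-0.935  0.354] rect [ 0.4478 -0.4712] [0.01  0.015] 88.4
scene tip ring none 4
scene marker 401 mean [0.6311 0.0301 0.1521] z [0.089 0.15  0.19 ] dir [-0.765  0.644] rect [0.6146 0.0302] [0.044 0.068] 81.4
side handle 215 mean [ 0.4195 -0.5438  0.2596] z [0.244 0.261 0.291] dir [0.345 0.938] rect [ 0.4302 -0.5242] [0.099 0.026] 59.2
  slope 5.9
side brass 31 mean [ 0.451  -0.4785  0.264 ] z [0.25  0.262 0.313] dir [0.039 0.999] rect [ 0.4522 -0.5052] [0.01  0.073] 1.8
side tip ring 6 mean [ 0.4692 -0.4036  0.2543] z [0.253 0.254 0.256] dir [-0.675  0.738] rect [ 0.4692 -0.4041] [0.004 0.006] 69.1
side marker 367 mean [0.6227 0.0119 0.1423] z [0.082 0.147 0.191] dir [-0.986  0.165] rect [0.6222 0.0137] [0.03  0.046] 72.8
```

Call:
{"op": "play_rows", "data": {"series": [[[0.5,0,0.2,2.5,0],[0.5,0,0.2,3,0],[0.5,0,0,3,0],[0.5,0,0,3,0],[0.5,0,0,2.2,0],[0.5,0,0,1,0],[0.5,0,0,0,0],[0.5,0,0,0,0]]]}}

```text
clock: 24.83
tcp_pos: [0.4287, -0.524, 0.0954]
tcp_rot: [2.572, 1.803, 0.0]
contact_force: [0.3, 0.6, -1.4]
opening: 0.0129
grip_force: 59.3
```

Call:
{"op": "play_rows", "data": {"series": [[[0.5,0,0,0,0],[0.5,0,0,0,0],[0.5,0,0,0,0],[0.5,0,0,0,0],[0.5,0,0,0,0],[0.5,0,0,0,0]]]}}

```text
clock: 25.33
tcp_pos: [0.4282, -0.5248, 0.0954]
tcp_rot: [2.573, 1.801, 0.0]
contact_force: [0.6, -0.1, -1.4]
opening: 0.0128
grip_force: 59.3
```

```bash
python3 fin.py 2>/dev/null
```

```text
clock 25.33 tcp [ 0.4282 -0.5248  0.0954] open 0.0128 grip 59.3 F [ 0.6 -0.1 -1.4] q [-0.97  0.42  1.23  0.    1.49 -0.62] yaw -0.0 shift_cm [ 0.03 -0.14  0.84]
wrist handle 5387 mean [ 0.4287 -0.524   0.1176] z [0.116 0.117 0.119] dir [0.342 0.94 ] rect [ 0.4286 -0.5241] [0.099 0.014] 70.1
  slope -0.7
wrist brass 585 mean [ 0.4476 -0.4714  0.1185] z [0.115 0.119 0.122] dir [-0.941  0.337] rect [ 0.4477 -0.4716] [0.008 0.024] 70.7
wrist tip ring 6 mean [ 0.4828 -0.533   0.1706] z [0.168 0.17  0.174] dir [-0.809  0.587] rect [ 0.483  -0.5331] [0.001 0.006] 56.2
wrist marker none 0
scene handle 59 mean [ 0.4386 -0.5017  0.1122] z [0.098 0.115 0.118] dir [0.474 0.881] rect [ 0.4365 -0.5033] [0.046 0.014] 67.6
  slope 3.2
scene brass 15 mean [ 0.4529 -0.4719  0.1167] z [0.108 0.118 0.122] dir [-0.961  0.277] rect [ 0.452  -0.4736] [0.014 0.016] 71.2
scene tip ring none 2
scene marker 405 mean [0.6311 0.0301 0.1522] z [0.089 0.15  0.191] dir [-0.774  0.633] rect [0.6151 0.0304] [0.044 0.069] 81.1
side handle 191 mean [ 0.4224 -0.5472  0.1156] z [0.1   0.117 0.128] dir [0.324 0.946] rect [ 0.4319 -0.529 ] [0.092 0.027] 56.1
  slope 5.1
side brass 18 mean [ 0.4569 -0.4801  0.1066] z [0.097 0.107 0.114] dir [-0.964  0.266] rect [ 0.4571 -0.4804] [0.003 0.008] 76.7
side tip ring 5 mean [ 0.4731 -0.4048  0.1093] z [0.108 0.109 0.11 ] dir [-0.795  0.606] rect [ 0.4726 -0.4046] [0.002 0.008] 49.0
side marker 367 mean [0.6227 0.0119 0.1424] z [0.082 0.147 0.191] dir [-0.983  0.185] rect [0.6217 0.0134] [0.028 0.046] 79.1
```

View pics/fin_scene.png

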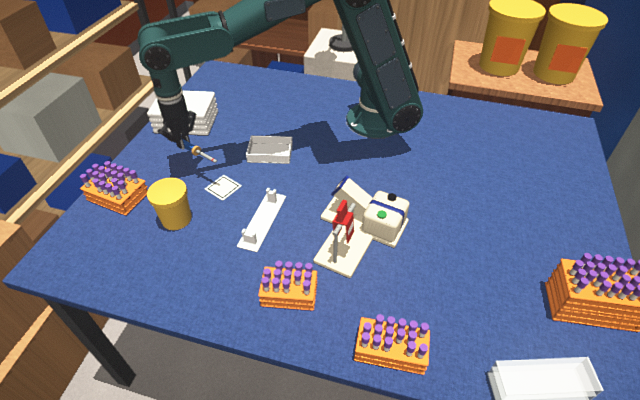

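The tip is at about (0.476, -0.393), 5 mm from the card's centre and 0.106 m high. In the picture the rod is level at (204,155) above the card at (223,187). The marker hangs at (343,222), and the rack, tub and tray are where they were. Handing in.

```bash
python3 -c "
from cell import manip
print(manip.finish_job())"
```

```text
the job is handed in; nothing more can be done
None
```

The job is handed in after 25 s of robot time, but no verdict came back: the marker hangs on the bar, the gauge was seated in the socket and drawn right out, and it is now held level and still, tip about 5 mm from the card's centre and 0.106 m up.

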